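Tip rinsed steel charge balls from a mesh basket and dump them through a drop-bottom box

ROBOT

A 6-joint arm with a two-finger parallel gripper is mounted at the origin on the work surface. World frame = base frame: x ahead of the robot, y to its left, z up, the work surface at z = 0. Lengths are in mm, angles in rad, forces in N, time in s.
With the tool pointing down it reaches from about 350 to 975 mm from the base axis. Payload 7.1 kg.
Tool frame: the origin (TCP) lies midway between the tips of the shut fingers; the grasp point (between the pads) lies 19 mm behind it; z points along the fingers, x is the direction in which the jaws open and shut, and the axes are right-handed (so a half turn about z gives the same grasp; the last joint's range is limited). The gripper opens to 88 mm and grips with 3 to 60 N. Pads are 20 mm wide; open, the fingers measure 115 mm over their backs; the gripper's body (75 mm by 178 mm) begins 61 mm behind the grasp point.
Start: joints at [1.304, 0.423, 1.63, -0, 1.089, -0.019], TCP at [153.263, 605.9, 222.675] pointing down, gripper open.
Joint ranges: [-3, 3], [-0.9, 2.11], [0.09, 2.58], [-1.31, 4.45], [0.11, 2.69], [-2.54, 2.54]. Speed limits (rad/s): [2.39, 2.39, 3.01, 3.14, 3.14, 3.14].

INTERFACE

Orientations are given as a rotation vector (axis times angle).
In Python, from workcell import telemetry, imaging, ticket gives the robot as it stands.
- The arm moves only by the tool jog_arm, never from a script. Its arguments are lists of equal length, an entry for each row: "travel": the shift along the world's x, y, z in units of 400 mm (1.0 is 400 mm), a list of three; "dr": the turn, a rotation vector about the world's x, y, z in units of 90 degrees (1.0 is 90 degrees), a list of three. In form: {"travel": [[tx, ty, tz], ...], "dr": [[wx, wy, wz], ...]}. A call has exactly 10 rows; each row is the pose to reach, as a shift and turn from the pose measured when the call began; what a row does not reach only later rows make up. A row lasts 1/10 s, in which the tool goes at most 50 mm and 8.59 degrees, less where a joint would pass 70% of its speed; a pose out of reach is approached as far as the arm can. A call with a number of a shift or a turn outside -1 to 1 is refused whole. A call with a gripper value outside its range is refused whole. "hand" is the opening, from -1 (shut) to 1 (fully open), set as the call begins (left out, the last holds). The fingers move at their own pace and stop on an object; the grip force is fixed at half the most. Time passes only in rows, so rows that repeat a pose let the fingers close, or fill a call up. It gives the time, the measured TCP pose, the force and the opening at its end, in the units of the state.
- telemetry.get_obs(): the state, without advancing time (a new reading comes with each control period).
- imaging.get_image(name): name is "side" or "top" or "wrist"; returns a dict with "pixels" (420x560x3 uint8, red, green, blue), "range_z" (420x560 float32, mm along the optical axis (not along the pixel's ray), 0 where there is no reading), "fx", "fy", "cx", "cy" (pixels), "extrinsics" (4x4, takes a point from world to camera coordinates). Camera axes: x right, y down, z forward; pixel columns grow to the right and rows downward; lengths in mm; the calibration is good to about 2 mm. The wrist camera is an equidistant fisheye: a pixel r from the principal point sees the ray r / f radians off the axis. A picture is of the moment at which its call begins.
- ticket.close_job(): hands the job in, once; it reports no verdict.
The state is a dict: "t": time; "qpos": joint angles; "qvel": joint speeds; "joint_torque": joint torques, N m; "ee_pos": TCP position; "orientation": TCP orientation; "ft_force": force on the tool from outside, world axes, zero at the start; "moment": the same for the moment, N m; "width": finger opening in mm.
Only numpy, scipy, OpenCV 4.12 (cv2) and the standard library are available. Lean on these libraries where they do the work, as an engineer would, in place of code of your own. Each camera call takes 0.05 s, during which the arm holds its last target. There are 200 camera calls.

TASK

Lift the mesh basket out of the rinse tub by its arch, keeping its four steel balls in it, set it down level and gently on the middle of the draining stand and let go; then take it by its long rear handle instead and tip it so that all four balls roll out of the spout into the latched drop-bottom box, and set the empty basket gently back on the middle of the stand. Finally pull the latch tab out so that the box's floor swings open and drops the balls into the pan below. Do not tip the basket while holding its arch, and leave the core, the brush and the jar where they are.

Things in the scene. Friction and masses are not known exactly. Their poses are not given: they have to be found in the camera images.
- tub: Grey plastic rinse tub, open-topped and drained, fixed to the bench: 300 x 165 x 75 mm high outside, long side along its x, walls and floor 4 mm. Origin: centre of its underside. The whole basket, with its handle, lies inside; only the arch stands above the rim.
- basket: Loose steel-wire mesh basket, 120 (x) x 100 (y) x 45 mm high, about 0.23 kg empty; starts in the tub with the four balls in it, axes roughly those of the tub. Origin: centre of its underside; z up. Flat inner floor 4 mm thick. In the middle of its -x side the rim is notched 62 mm wide to a spout; towards it the inner floor ramps up at 25 degrees and the side walls funnel in.
- spout (a point): The pouring lip: tip of the basket's spout, 81 mm to -x of the basket's origin, 29 mm above its underside; axes as the basket's. The balls leave here: they stay in until the spout side is tipped down by more than about 25 degrees, and at 45 to 50 degrees they roll out by themselves, a few cm forward; should they jam abreast, a little shake frees them.
- handle: Black plastic bar handle fixed to the +x end of the basket, opposite the spout: 96 mm long (along x) x 16 mm wide (y) x 22 mm high. Origin: the centre of the bar, 112 mm to +x of the basket's origin and 40 mm above its underside; axes as the basket's. For tipping.
- arch: Rigid arch over the basket with a dark steel grip bar on top, fixed to the basket: the bar is 14 mm (x) x 64 mm (y, across the basket) x 16 mm high. Origin: centre of the bar, 6 mm to +x of the basket's origin and 118 mm above its underside; axes as the basket's. For lifting level only.
- ball1: One of four alike polished steel balls, 20 mm in diameter, 33 g. Origin: its centre.
- ball2: One of four alike polished steel balls, 20 mm in diameter, 33 g. Origin: its centre.
- ball3: One of four alike polished steel balls, 20 mm in diameter, 33 g. Origin: its centre.
- ball4: One of four alike polished steel balls, 20 mm in diameter, 33 g. Origin: its centre.
- stand: Draining stand: fixed flat slatted aluminium platform, 130 x 130 mm, top 20 mm above the bench. Origin: centre of its underside. The basket may stand on it at any yaw.
- box: Fixed aluminium drop-bottom box on four legs, open at the top: inside 110 x 110 mm, walls 4 mm, rim 145 mm above the bench, 118 x 118 mm outside (128 mm over the legs). Origin: on the bench under the middle of the box. A steel pan fixed beneath sticks out to the box's +x side. Stand and box may change places.
- box_floor (a point): Centre of the closed floor's upper face inside the box, 95 mm above the bench, 50 mm below the rim. Axes as the box's.
- drop_floor (a joint): Angle of the box's hinged floor (hinge on the -x side): 0 closed, 0.6 rad fully open. It hangs open by its own weight once the latch is drawn; it cannot be latched again by hand easily.
- latch (a joint): Travel of the latch bolt in m, outwards along the box's +x: 0 to 0.004 at the start (latched), 0.035 fully out. The floor is let go at about 0.016. It slides with about 2 N of friction and stays where it is left.
- latch_tab (a point): Grip point of the latch tab, an upright dark steel plate on the bolt outside the box's +x wall: 14 mm (x) x 24 mm (y), its top at 143 mm above the bench, this point on its centre line 15 mm below that; 105 mm to +x of the box's middle when latched, leaving 39 mm free between tab and wall.
- pan (a point): Middle of the inner floor of the steel catch pan under the box, 56 mm to +x of the box's middle, 4 mm above the bench: inside 211 mm (box's x) x 100 mm (y), walls reach 35 mm above the bench.
- core: Bystander: black asphalt core, upright disc 100 mm in diameter, 45 mm high. Origin: centre of its underside.
- brush: Bystander: hand brush with a wooden handle, about 200 mm long, lying on the bench. Origin: on its underside.
- jar: Bystander: glass jar with a steel lid, 56 mm in diameter, 70 mm high. Origin: centre of its underside.
There are look-alikes about, which are no part of the job. Of the things that look like the stand, take the one that is nearest to the robot's base at the start.

How it is judged:
By the outcome, as a careful person would: the job done as asked, in the order asked, and still so for the second after the job is handed in, with the robot touching nothing.
It also fails if it takes over 67 s, if anything falls off the work surface, if the arm or the gripper's body presses on something with over 40 N, if the wrist force passes 120 N, or if a joint passes its speed limit or range.

## Working session

There is one attempt and no reset: what is moved stays moved. The work goes in short steps, Python scripts to look and compute and a tool call to move; the robot and the scene stay as the last step left them, time stands still between calls to the robot, and variables do not carry over. Pictures are saved under pics/ and viewed, about 8 in all and at most 12, crops included, and the job is handed in when it is done.

Besides the shell and the picture viewer there is one more tool, called after ">>>" in YAML: its name, and indented under it one key for each argument. jog_arm: Moves the arm, as the interface text tells. Its arguments: {"type":"object","properties":{"travel":{"type":"array"},"dr":{"type":"array"},"hand":{"type":"number"}},"required":["travel","dr"]}

```bash
mkdir -p pics; cat > h.py <<'E'
import sys; sys.path.insert(0,'.')
import numpy as np, cv2, pickle
from workcell import telemetry, imaging, ticket
def snap(n,tag):
    im=imaging.get_image(n); pickle.dump(im,open(f'{tag}.pkl','wb'))
    cv2.imwrite(f'pics/{tag}.png',im['pixels'][:,:,::-1]); return im
def load(tag): return pickle.load(open(f'{tag}.pkl','rb'))
def world(im,u,v,z=None):
    "world point by depth, or on plane z"
    u=np.asarray(u,float);v=np.asarray(v,float)
    ray=np.stack([(u-im['cx'])/im['fx'],(v-im['cy'])/im['fy'],np.ones_like(u)],-1)
    E=np.array(im['extrinsics']);R=E[:3,:3];t=E[:3,3];c=-R.T@t
    d=ray@R
    if z is None: s=im['range_z'][v.astype(int),u.astype(int)][...,None]
    else: s=((z-c[2])/d[...,2])[...,None]
    return c+d*s
def cloud(im):
    v,u=np.mgrid[0:420,0:560]; P=world(im,u,v); P[im['range_z']==0]=np.nan; return P
def proj(im,p):
    E=np.array(im['extrinsics']);q=E[:3,:3]@np.asarray(p,float)+E[:3,3]
    return im['fx']*q[0]/q[2]+im['cx'],im['fy']*q[1]/q[2]+im['cy']
E
python3 - <<'E'
from h import *
a=snap('top','top0');b=snap('side','side0')
for i in(a,b):print(np.round(i['extrinsics'],3).tolist(),i['fx'],i['cx'],i['cy'])
cv2.imwrite('pics/both0.png',cv2.resize(a['pixels'][:,:,::-1],(800,600)))
o=telemetry.get_obs();print(o)
E
```

```text
[[0.016, -1.0, 0.01, -9.611], [-0.999, -0.017, -0.043, 565.352], [0.043, -0.009, -0.999, 1087.883], [0.0, 0.0, 0.0, 1.0]] 385.69759861740295 281.387293411497 209.54616186627408
[[0.985, -0.172, 0.015, -579.877], [-0.1, -0.638, -0.764, 140.088], [0.141, 0.751, -0.645, 994.777], [0.0, 0.0, 0.0, 1.0]] 391.97584736677356 286.016470949381 205.48657006723118
{'t': 0.1, 'qpos': array([ 1.30400508e+00,  4.23769133e-01,  1.63059658e+00,  1.37500233e-05,
        1.08860008e+00, -1.89992207e-02]), 'qvel': array([ 0.00029275, -0.00214435, -0.00174536,  0.00021887, -0.00105521,
        0.00050246]), 'joint_torque': array([ 2.83747613e-04, -5.45611238e+01, -2.74326378e+01,  6.45681261e-02,
        1.87767955e-02, -6.42118107e-05]), 'ee_pos': array([153.12998677, 605.43835618, 221.98316667]), 'orientation': array([ 2.47830184e+00,  1.92938165e+00, -1.73784596e-03]), 'ft_force': array([ 0.4413083 , -0.50377186,  0.15163467]), 'moment': array([-0.02827821, -0.01693413,  0.01928679]), 'width': 87.86328052627191}
```

View pics/both0.png

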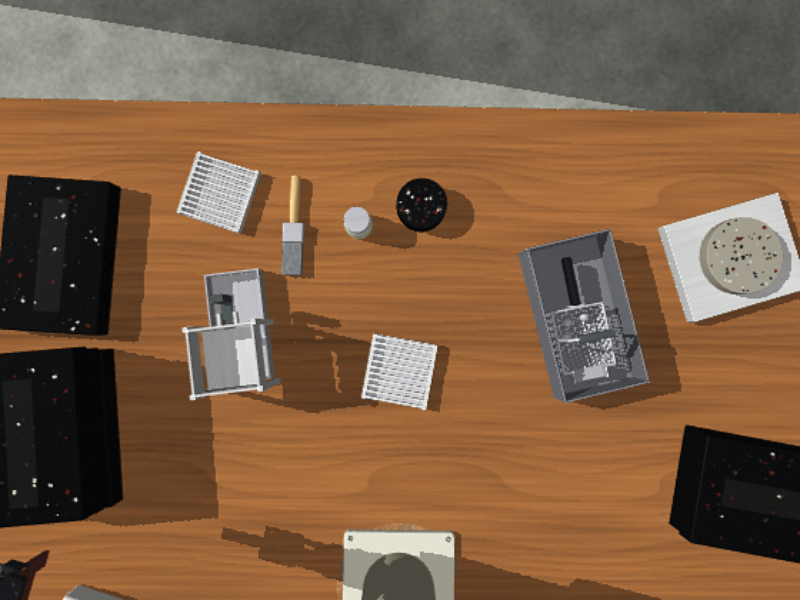

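View pics/side0.png

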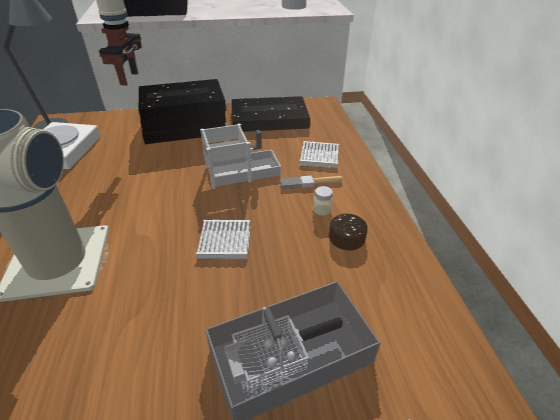

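The top view (800 px) shows these candidates:
- **Stands:** one at (400,372), nearest the base, which I choose. The other at (218,192) is a look-alike.
- **Box:** at (228,360), with the pan sticking up the picture and the tab at (222,303).
- **Tub and basket:** at (585,320), with the handle pointing up the picture and the spout towards the base.

Next I measure these from the depth.

```bash
python3 - <<'E'
from h import *
a=load('top0');b=load('side0');s=0.7
P=cloud(a)
def comp(name,u0,u1,v0,v1,z0,z1,minn=5):
    m=np.zeros((420,560),bool);m[int(v0*s):int(v1*s),int(u0*s):int(u1*s)]=1
    with np.errstate(invalid='ignore'): m&=(P[...,2]>z0)&(P[...,2]<z1)
    Q=P[m]
    if len(Q)<minn: print(name,'few',len(Q));return
    r=cv2.minAreaRect(Q[:,:2].astype(np.float32))
    print(name,len(Q),'ctr',np.round(r[0],1),'size',np.round(r[1],1),'ang',round(r[2],1),'z',np.round(np.percentile(Q[:,2],[5,50,95]),1))
comp('standA',345,455,320,420,13,30)
comp('standB',160,275,140,245,13,30)
comp('boxrim',170,290,310,410,135,155)
comp('pan',190,280,260,330,25,45)
comp('tab',195,245,280,330,120,160)
comp('tub',500,670,215,420,68,82)
comp('arch',500,670,215,420,118,145)
comp('handle',540,600,240,320,38,66)
comp('core',390,455,170,240,30,60)
comp('jar',335,380,200,245,50,90)
c=cv2.resize(a['pixels'][145:290,355:470,::-1],None,fx=4,fy=4,interpolation=cv2.INTER_CUBIC)
d=cv2.resize(a['pixels'][180:290,110:210,::-1],None,fx=3.4,fy=3.4,interpolation=cv2.INTER_CUBIC)
H=np.zeros((580,800,3),np.uint8);H[:c.shape[0],:460]=c;H[:374,460:800]=d
cv2.imwrite('pics/crop0.png',H)
E
```

```text
standA 1077 ctr [424.    3.3] size [129.7 129. ] ang 80.3 z [16.2 19.7 23.2]
standB 1115 ctr [775.  371.6] size [133.3 129.1] ang 73.1 z [15.9 20.  23.7]
boxrim 485 ctr [451.2 312.1] size [126.1 127.3] ang 8.3 z [136.6 144.3 147.4]
pan 212 ctr [557.  322.7] size [118.1 117.1] ang 8.7 z [25.9 33.7 37.9]
tab 117 ctr [534.9 312.9] size [58.3 68. ] ang 0.7 z [128.2 143.5 147.3]
tub 686 ctr [ 539.9 -350.4] size [300.4 166.9] ang 14.4 z [69.  73.9 77.4]
arch 151 ctr [ 502.  -349.3] size [14.2 73.7] ang 11.7 z [122.4 129.  131.9]
handle 357 ctr [ 608.8 -303.7] size [138.8 119.1] ang 18.6 z [41.8 52.8 58. ]
core 1000 ctr [752.9 -34.8] size [97.7 95.2] ang 0.3 z [41.7 45.3 48.4]
jar 268 ctr [714.1  89.5] size [48.1 46.4] ang 2.2 z [65.9 70.3 73.6]
```

View pics/crop0.png

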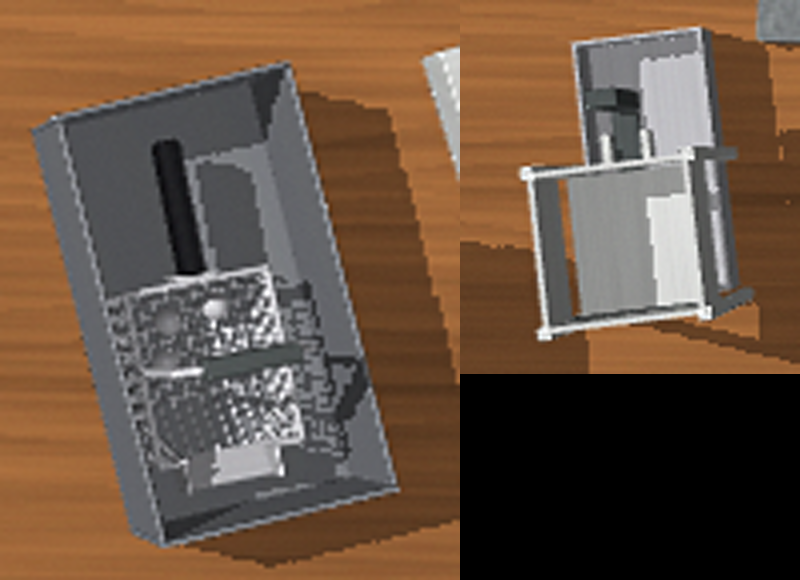

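Confirmed in the crop: the arch bar is at (252,360), the handle runs (165,145)–(190,270), and the spout points down the picture. The box, pan and tab are at right, with the tab at (613,98). I move now, arcing round towards the tub.

>>> jog_arm:
  travel:
    - [0.06, -0.05, 0.02]
    - [0.15, -0.12, 0.05]
    - [0.25, -0.2, 0.08]
    - [0.35, -0.28, 0.1]
    - [0.45, -0.36, 0.1]
    - [0.55, -0.45, 0.1]
    - [0.65, -0.54, 0.1]
    - [0.74, -0.63, 0.1]
    - [0.8, -0.72, 0.1]
    - [0.85, -0.82, 0.1]
  dr:
    - [0, 0, -0.03]
    - [0, 0, -0.07]
    - [0, 0, -0.12]
    - [0, 0, -0.17]
    - [0, 0, -0.22]
    - [0, 0, -0.27]
    - [0, 0, -0.32]
    - [0, 0, -0.36]
    - [0, 0, -0.4]
    - [0, 0, -0.44]
  hand: 1

```text
t: 1.1
ee_pos: [493.7, 277.4, 261.7]
orientation: [2.987, 0.972, -0.002]
ft_force: [0.9, 0.3, 0.4]
width: 87.6
```

>>> jog_arm:
  travel:
    - [0.01, -0.1, 0]
    - [0.02, -0.2, 0]
    - [0.02, -0.3, 0]
    - [0.02, -0.4, 0]
    - [0.02, -0.5, 0]
    - [0.02, -0.6, 0]
    - [0.02, -0.7, 0]
    - [0.02, -0.8, 0]
    - [0.02, -0.9, 0]
    - [0.02, -1.0, 0]
  dr:
    - [0, 0, -0.03]
    - [0, 0, -0.06]
    - [0, 0, -0.09]
    - [0, 0, -0.12]
    - [0, 0, -0.15]
    - [0, 0, -0.18]
    - [0, 0, -0.21]
    - [0, 0, -0.24]
    - [0, 0, -0.26]
    - [0, 0, -0.27]

```text
t: 2.1
ee_pos: [501.2, -124.1, 261.5]
orientation: [-3.125, -0.32, 0.002]
ft_force: [0.9, -1.1, 0.1]
width: 87.9
```

```bash
python3 - <<'E'
from h import *
a=load('top0');P=cloud(a)
m=np.zeros((420,560),bool);m[150:290,365:465]=1
m&=(P[...,2]>118)&(P[...,2]<145)&(a['pixels'].max(-1)<110)
Q=P[m];r=cv2.minAreaRect(Q[:,:2].astype(np.float32));print('bar dark',len(Q),r,np.median(Q[:,:2],0),np.median(Q[:,2]))
m=np.zeros((420,560),bool);m[170:215,385:410]=1
m&=(a['pixels'].max(-1)<45)
Q=P[m];Q=Q[np.abs(Q[:,2]-53)<8];r=cv2.minAreaRect(Q[:,:2].astype(np.float32));print('handle',len(Q),r,np.median(Q,0))
E
```

```text
bar dark 143 ((502.5047607421875, -350.55767822265625), (13.837718963623047, 68.41889953613281), 12.786623001098633) [ 501.64369734 -347.37815192] 129.05787385013912
handle 207 ((605.35302734375, -325.87518310546875), (92.82583618164062, 16.208471298217773), 12.50639533996582) [ 606.38321427 -324.84515726   54.32661824]
```

>>> jog_arm:
  travel:
    - [0, -0.08, 0]
    - [0, -0.18, 0]
    - [0.003, -0.28, 0]
    - [0.003, -0.37, -0.02]
    - [0.003, -0.45, -0.05]
    - [0.003, -0.51, -0.09]
    - [0.003, -0.55, -0.13]
    - [0.003, -0.565, -0.16]
    - [0.003, -0.565, -0.18]
    - [0.003, -0.565, -0.2]
  dr:
    - [0, 0, 0]
    - [0, 0, 0]
    - [0, 0, 0.01]
    - [0, 0, 0.01]
    - [0, 0, 0.01]
    - [0, 0, 0.01]
    - [0, 0, 0.01]
    - [0, 0, 0.01]
    - [0, 0, 0.01]
    - [0, 0, 0.01]

```text
t: 3.1
ee_pos: [502.3, -349.4, 180.9]
orientation: [-3.122, -0.345, 0.003]
ft_force: [0.6, 1.0, -0.3]
width: 87.8
```

>>> jog_arm:
  travel:
    - [0, 0, -0.01]
    - [0, 0, -0.03]
    - [0, 0, -0.06]
    - [0, 0, -0.09]
    - [0, 0, -0.12]
    - [0, 0, -0.15]
    - [0, 0, -0.17]
    - [0, 0, -0.185]
    - [0, 0, -0.195]
    - [0, 0, -0.195]
  dr:
    - [0, 0, 0]
    - [0, 0, 0]
    - [0, 0, 0]
    - [0, 0, 0]
    - [0, 0, 0]
    - [0, 0, 0]
    - [0, 0, 0]
    - [0, 0, 0]
    - [0, 0, 0]
    - [0, 0, 0]

```text
t: 4.1
ee_pos: [502.2, -349.4, 102.4]
orientation: [-3.122, -0.344, 0.004]
ft_force: [0.9, -0.4, 0.6]
width: 87.8
```

```bash
python3 - <<'E'
from h import *
o=telemetry.get_obs();print(o['ee_pos'],o['orientation'])
w=snap('wrist','w1');b=snap('side','s1')
H=np.hstack([cv2.resize(w['pixels'],(400,300)),cv2.resize(b['pixels'][200:420,180:460],(382,300))])
cv2.imwrite('pics/g1.png',H[:,:,::-1])
E
```

```text
[ 502.18121116 -349.3718781   102.44349872] [-3.12164895 -0.34439387  0.00375474]
```

View pics/g1.png

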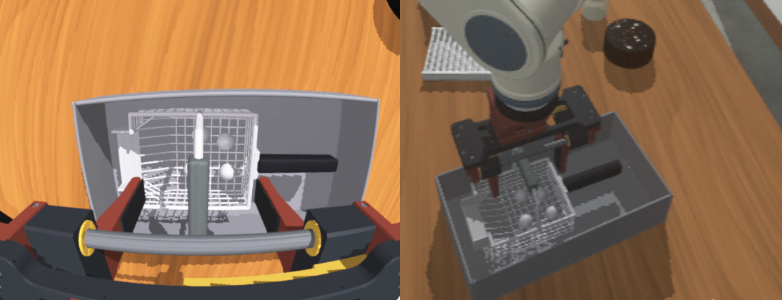

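The bar (200,195 in the wrist view) sits centred between the fingers, so I close on it.

>>> jog_arm:
  travel:
    - [0, 0, 0]
    - [0, 0, 0]
    - [0, 0, 0]
    - [0, 0, 0]
    - [0, 0, 0]
    - [0, 0, 0]
    - [0, 0, 0]
    - [0, 0, 0]
    - [0, 0, 0]
    - [0, 0, 0]
  dr:
    - [0, 0, 0]
    - [0, 0, 0]
    - [0, 0, 0]
    - [0, 0, 0]
    - [0, 0, 0]
    - [0, 0, 0]
    - [0, 0, 0]
    - [0, 0, 0]
    - [0, 0, 0]
    - [0, 0, 0]
  hand: -1

```text
t: 5.2
ee_pos: [502.4, -349.6, 103.1]
orientation: [-3.122, -0.345, 0.003]
ft_force: [-0.2, 0.2, -3.4]
width: 13.7
```

>>> jog_arm:
  travel:
    - [0, 0, 0.005]
    - [0, 0, 0.02]
    - [0, 0, 0.05]
    - [0, 0, 0.085]
    - [0, 0, 0.13]
    - [0, 0, 0.175]
    - [0, 0, 0.215]
    - [0, 0, 0.245]
    - [0, 0, 0.265]
    - [0, 0, 0.275]
  dr:
    - [0, 0, 0]
    - [0, 0, 0]
    - [0, 0, 0]
    - [0, 0, 0]
    - [0, 0, 0]
    - [0, 0, 0]
    - [0, 0, 0]
    - [0, 0, 0]
    - [0, 0, 0]
    - [0, 0, 0]

```text
t: 6.2
ee_pos: [502.5, -349.7, 214.2]
orientation: [3.122, 0.345, -0.002]
ft_force: [0.0, 0.7, -3.9]
width: 13.7
```

>>> jog_arm:
  travel:
    - [0, 0.005, 0]
    - [-0.005, 0.02, 0]
    - [-0.01, 0.045, 0]
    - [-0.015, 0.08, 0]
    - [-0.025, 0.125, 0]
    - [-0.035, 0.175, 0]
    - [-0.045, 0.23, 0]
    - [-0.06, 0.29, 0]
    - [-0.07, 0.35, 0]
    - [-0.085, 0.41, 0]
  dr:
    - [0, 0, 0]
    - [0, 0, -0.005]
    - [0, 0, -0.01]
    - [0, 0, -0.02]
    - [0, 0, -0.03]
    - [0, 0, -0.045]
    - [0, 0, -0.06]
    - [0, 0, -0.08]
    - [0, 0, -0.1]
    - [0, 0, -0.12]

```text
t: 7.2
ee_pos: [467.7, -184.0, 213.7]
orientation: [-3.141, -0.047, 0.003]
ft_force: [-0.0, 0.0, -2.4]
width: 14.1
```

>>> jog_arm:
  travel:
    - [-0.012, 0.06, 0]
    - [-0.024, 0.12, 0]
    - [-0.036, 0.18, 0]
    - [-0.048, 0.24, 0]
    - [-0.06, 0.295, 0]
    - [-0.07, 0.345, 0]
    - [-0.08, 0.39, 0]
    - [-0.087, 0.43, 0]
    - [-0.092, 0.455, 0]
    - [-0.095, 0.466, 0]
  dr:
    - [0, 0, -0.02]
    - [0, 0, -0.04]
    - [0, 0, -0.055]
    - [0, 0, -0.07]
    - [0, 0, -0.085]
    - [0, 0, -0.1]
    - [0, 0, -0.11]
    - [0, 0, -0.12]
    - [0, 0, -0.125]
    - [0, 0, -0.127]

```text
t: 8.2
ee_pos: [428.6, 3.6, 213.4]
orientation: [-3.13, 0.265, 0.005]
ft_force: [0.1, -0.5, -4.2]
width: 13.4
```

```bash
python3 - <<'E'
from h import *
o=telemetry.get_obs();print(o['ee_pos'],o['orientation'],o['ft_force'],o['moment'])
w=snap('top','t2');b=snap('side','s2')
H=np.hstack([cv2.resize(w['pixels'][150:360,180:460],(400,300)),cv2.resize(b['pixels'][80:300,120:400],(382,300))])
cv2.imwrite('pics/g2.png',H[:,:,::-1])
E
```

```text
[428.62004781   3.60395123 213.38701899] [-3.12975852  0.26481727  0.00473774] [ 0.07145592 -0.53239986 -4.21481841] [-0.12044789  0.09893141  0.08994932]
```

View pics/g2.png

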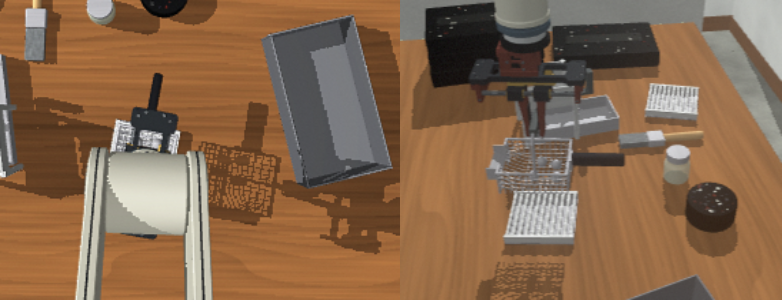

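The basket hangs level over the stand with its handle pointing outward, and the tub is empty. Lowering now, slowly at the end.

>>> jog_arm:
  travel:
    - [0.003, -0.003, -0.01]
    - [0.003, -0.003, -0.03]
    - [0.003, -0.003, -0.06]
    - [0.003, -0.003, -0.095]
    - [0.003, -0.003, -0.13]
    - [0.003, -0.003, -0.16]
    - [0.003, -0.003, -0.185]
    - [0.003, -0.003, -0.203]
    - [0.003, -0.003, -0.214]
    - [0.003, -0.003, -0.22]
  dr:
    - [0, 0, 0]
    - [0, 0, 0]
    - [0, 0, 0]
    - [0, 0, 0]
    - [0, 0, 0]
    - [0, 0, 0]
    - [0, 0, 0]
    - [0, 0, 0]
    - [0, 0, 0]
    - [0, 0, 0]

```text
t: 9.3
ee_pos: [430.2, 1.7, 125.1]
orientation: [-3.13, 0.265, 0.005]
ft_force: [-1.0, -0.1, -2.8]
width: 14.1
```

>>> jog_arm:
  travel:
    - [0, 0, -0.002]
    - [0, 0, -0.004]
    - [0, 0, -0.006]
    - [0, 0, -0.008]
    - [0, 0, -0.01]
    - [0, 0, -0.012]
    - [0, 0, -0.014]
    - [0, 0, -0.016]
    - [0, 0, -0.016]
    - [0, 0, -0.016]
  dr:
    - [0, 0, 0]
    - [0, 0, 0]
    - [0, 0, 0]
    - [0, 0, 0]
    - [0, 0, 0]
    - [0, 0, 0]
    - [0, 0, 0]
    - [0, 0, 0]
    - [0, 0, 0]
    - [0, 0, 0]

```text
t: 10.3
ee_pos: [430.1, 1.7, 119.0]
orientation: [-3.13, 0.265, 0.005]
ft_force: [-3.0, -0.6, 3.6]
width: 13.8
```

>>> jog_arm:
  travel:
    - [0, 0, 0]
    - [0, 0, 0]
    - [0, 0, 0]
    - [0, 0, 0]
    - [0, 0, 0]
    - [0, 0, 0]
    - [0, 0, 0.01]
    - [0, 0, 0.03]
    - [0, 0, 0.06]
    - [0, 0, 0.1]
  dr:
    - [0, 0, 0]
    - [0, 0, 0]
    - [0, 0, 0]
    - [0, 0, 0]
    - [0, 0, 0]
    - [0, 0, 0]
    - [0, 0, 0]
    - [0, 0, 0]
    - [0, 0, 0]
    - [0, 0, 0]
  hand: 1

```text
t: 11.3
ee_pos: [429.8, 1.7, 159.6]
orientation: [-3.13, 0.265, 0.006]
ft_force: [0.6, 0.2, 0.5]
width: 87.1
```

>>> jog_arm:
  travel:
    - [0, 0, 0.05]
    - [0.02, 0, 0.1]
    - [0.06, -0.01, 0.12]
    - [0.11, -0.02, 0.12]
    - [0.17, -0.03, 0.12]
    - [0.23, -0.04, 0.12]
    - [0.28, -0.045, 0.12]
    - [0.3, -0.05, 0.12]
    - [0.3, -0.05, 0.12]
    - [0.3, -0.05, 0.12]
  dr:
    - [0, 0, -0.02]
    - [0, 0, -0.08]
    - [0, 0, -0.16]
    - [0, 0, -0.25]
    - [0, 0, -0.34]
    - [0, 0, -0.43]
    - [0, 0, -0.52]
    - [0, 0, -0.61]
    - [0, 0, -0.7]
    - [0, 0, -0.79]

```text
t: 12.3
ee_pos: [550.0, -18.4, 208.1]
orientation: [-2.385, 2.041, 0.004]
ft_force: [0.2, 0.2, -0.0]
width: 88.0
```

```bash
python3 - <<'E'
from h import *
o=telemetry.get_obs();print(o['ee_pos'],o['orientation'],o['qpos'])
w=snap('top','t3');b=snap('side','s3');P=cloud(w)
for n,im in(('bar',w),):
    m=np.zeros((420,560),bool);m[200:300,230:330]=1
    m&=(P[...,2]>134)&(P[...,2]<156);Q=P[m];print(len(Q),cv2.minAreaRect(Q[:,:2].astype(np.float32)) if len(Q) else'')
P=cloud(b);m=np.zeros((420,560),bool);m[170:270,180:300]=1
m&=(P[...,2]>50)&(P[...,2]<80)&(b['pixels'].max(-1)<60);Q=P[m];print('handle',len(Q),cv2.minAreaRect(Q[:,:2].astype(np.float32)) if len(Q) else'',np.median(Q,0))
H=np.hstack([cv2.resize(w['pixels'][150:330,200:400],(389,350)),cv2.resize(b['pixels'][130:290,150:330],(394,350))])
cv2.imwrite('pics/g3.png',H[:,:,::-1])
E
```

```text
[550.0361603  -18.36061842 208.11420613] [-2.3848836   2.0407447   0.00444273] [-0.05718968  0.33270258  1.80795911  0.00463421  1.00152232  1.35589896]
154 ((430.0549011230469, -0.1564788818359375), (72.07386779785156, 13.810728073120117), 80.32428741455078)
handle 190 ((531.359619140625, -21.127967834472656), (7.231850624084473, 88.44033813476562), 80.70588684082031) [531.6364502 -21.3504294  60.8303817]
```

View pics/g3.png

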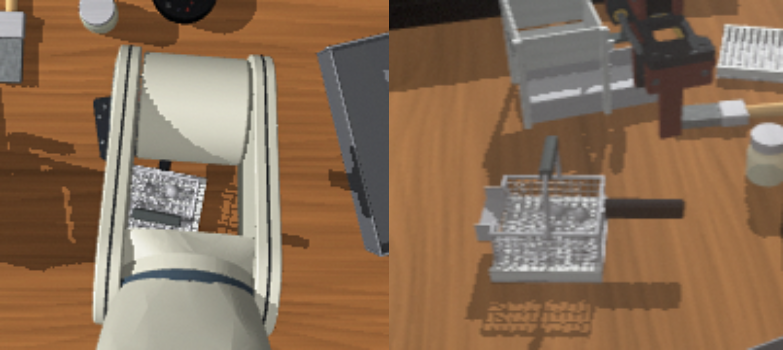

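The basket stands on the stand, arch at (150,155) and handle clear in the side crop at (645,208). I compute a pre-tilted handle grasp.

```bash
cat >> h.py <<'E'
from scipy.spatial.transform import Rotation as Ro
def target(yaw,tilt,pt_off,G):
    """basket yaw (deg), basket tilt spout-down (deg); tool pretilt 30; returns R, TCP for grasp point G (world) """
    R=Ro.from_euler('z',yaw,degrees=True)*Ro.from_euler('y',30-tilt,degrees=True)*Ro.from_matrix(np.array([[0,-1,0],[-1,0,0],[0,0,-1.]]))
    return R,np.asarray(G)+R.as_matrix()[:,2]*(19+pt_off)
def delta(R,T):
    o=telemetry.get_obs();R0=Ro.from_rotvec(o['orientation'])
    return np.round((T-o['ee_pos'])/400,4),np.round((R*R0.inv()).as_rotvec()/(np.pi/2),4)
E
python3 - <<'E'
from h import *
yaw=-9.7;G=np.array([424.2+98*np.cos(np.radians(yaw)),2.7+98*np.sin(np.radians(yaw)),60])
for off in(-80,0):
    R,T=target(yaw,0,off,G);print(T,delta(R,T))
E
```

```text
[550.86289578 -18.95088527 112.82754963] (array([ 0.0026, -0.0016, -0.2382]), array([-0.0008,  0.335 , -0.2041]))
[511.43475701 -12.21131009  43.54551733] (array([-0.096 ,  0.0153, -0.4114]), array([-0.0008,  0.335 , -0.2041]))
```

>>> jog_arm:
  travel:
    - [0, 0, -0.01]
    - [0, 0, -0.03]
    - [0, 0, -0.06]
    - [0, 0, -0.09]
    - [0, 0, -0.12]
    - [0, 0, -0.15]
    - [0, 0, -0.18]
    - [0.003, -0.002, -0.21]
    - [0.003, -0.002, -0.23]
    - [0.003, -0.002, -0.238]
  dr:
    - [0, 0.03, -0.02]
    - [0, 0.07, -0.043]
    - [0, 0.11, -0.067]
    - [0, 0.15, -0.09]
    - [0, 0.19, -0.115]
    - [0, 0.23, -0.14]
    - [0, 0.27, -0.165]
    - [0, 0.3, -0.183]
    - [0, 0.325, -0.198]
    - [0, 0.335, -0.204]

```text
t: 13.4
ee_pos: [550.9, -19.2, 112.1]
orientation: [1.775, -2.098, -0.567]
ft_force: [-0.5, 0.4, 0.1]
width: 87.9
```

```bash
python3 - <<'E'
from h import *
yaw=-9.7;G=np.array([424.2+98*np.cos(np.radians(yaw)),2.7+98*np.sin(np.radians(yaw)),60])
R,T=target(yaw,0,0,G);print(T,delta(R,T),telemetry.get_obs()['qpos'])
E
```

```text
[511.43475701 -12.21131009  43.54551733] (array([-0.0986,  0.0175, -0.1713]), array([-0.002 , -0.0011, -0.0013])) [-0.08188277  0.71480396  1.51383917  0.04561244  1.43717669  1.63721419]
```

>>> jog_arm:
  travel:
    - [-0.005, 0.001, -0.009]
    - [-0.016, 0.003, -0.028]
    - [-0.029, 0.005, -0.05]
    - [-0.044, 0.008, -0.076]
    - [-0.058, 0.01, -0.1]
    - [-0.072, 0.012, -0.125]
    - [-0.084, 0.014, -0.146]
    - [-0.093, 0.016, -0.161]
    - [-0.098, 0.017, -0.17]
    - [-0.0985, 0.0175, -0.171]
  dr:
    - [0, 0, 0]
    - [0, 0, 0]
    - [0, 0, 0]
    - [0, 0, 0]
    - [0, 0, 0]
    - [0, 0, 0]
    - [0, 0, 0]
    - [0, 0, 0]
    - [0, 0, 0]
    - [0, 0, 0]

```text
t: 14.4
ee_pos: [511.1, -12.2, 43.3]
orientation: [1.775, -2.098, -0.568]
ft_force: [0.3, 0.5, -0.1]
width: 87.9
```

```bash
python3 - <<'E'
from h import *
o=telemetry.get_obs();print(o['ee_pos'],o['ft_force'],o['qpos'])
w=snap('wrist','w4');b=snap('side','s4')
H=np.hstack([cv2.resize(w['pixels'],(400,300)),cv2.resize(b['pixels'][130:290,150:350],(375,300))])
cv2.imwrite('pics/g4.png',H[:,:,::-1])
E
```

```text
[511.11569467 -12.16584271  43.2654401 ] [ 0.28575107  0.52594272 -0.08306308] [-0.07615871  0.76675538  1.62244391  0.05014688  1.27735694  1.63369948]
```

View pics/g4.png

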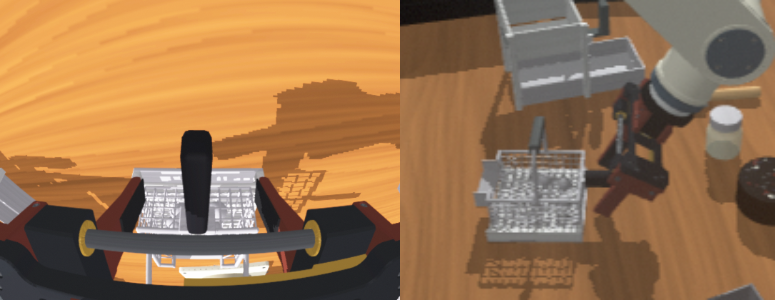

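The handle (195,180) is centred between the fingers. I close, and fit the arm's kinematics meanwhile to check that the pour is in reach.

>>> jog_arm:
  travel:
    - [0, 0, 0]
    - [0, 0, 0]
    - [0, 0, 0]
    - [0, 0, 0]
    - [0, 0, 0]
    - [0, 0, 0]
    - [0, 0, 0]
    - [0, 0, 0]
    - [0, 0, 0]
    - [0, 0, 0]
  dr:
    - [0, 0, 0]
    - [0, 0, 0]
    - [0, 0, 0]
    - [0, 0, 0]
    - [0, 0, 0]
    - [0, 0, 0]
    - [0, 0, 0]
    - [0, 0, 0]
    - [0, 0, 0]
    - [0, 0, 0]
  hand: -1

```text
t: 15.5
ee_pos: [511.8, -12.1, 43.8]
orientation: [1.775, -2.099, -0.567]
ft_force: [-0.8, 1.1, -0.2]
width: 15.7
```

```bash
python3 - <<'E'
from h import *
from scipy.optimize import fsolve
D=[(.42377,1.6306,1.0886,624.5,221.98),(.3327,1.80796,1.00152,550.34,208.11),(.7148,1.51384,1.43718,551.2,112.1),(.76676,1.62244,1.27736,511.26,43.27)]
A=[];y=[]
for a,b,c,r,z in D:
    s=a+b;A+=[[1,0,np.sin(a),np.sin(s),np.cos(s),np.sin(s+c)],[0,1,np.cos(a),np.cos(s),-np.sin(s),np.cos(s+c)]];y+=[r,z]
x,res,rk,sv=np.linalg.lstsq(np.array(A),np.array(y),rcond=None);print(x.round(1),res,rk,sv)
def fk(q,T):
    a,b=q;s=a+b;c=T-s
    return [x[0]+x[2]*np.sin(a)+x[3]*np.sin(s)+x[4]*np.cos(s)+x[5]*np.sin(T),x[1]+x[2]*np.cos(a)+x[3]*np.cos(s)-x[4]*np.sin(s)+x[5]*np.cos(T)]
# pour: box (451,312), spout target radial
for tilt in(45,50,55):
  t=np.radians(tilt);rot=lambda X,Z:np.array([X*np.cos(t)-Z*np.sin(t),X*np.sin(t)+Z*np.cos(t)])
  d=rot(98,40)-rot(-81,29)
  G=np.array([548+22,165])+d; T=np.pi-(t-np.pi/6); tcp=G+19*np.array([np.sin(T),np.cos(T)])
  q=fsolve(lambda q:np.array(fk(q,T))-tcp,[.3,1.8]);print(tilt,G,tcp,q,T-q.sum())
E
```

```text
[  1.6 310.7 562.  483.3  77.  308.1] [0.04121854] 6 [3.95755849 2.85294922 0.38530915 0.18227007 0.11081693 0.06667585]
45 [688.79393924 299.35028843] [693.7115011  280.99769773] [0.35765845 1.61168875] 0.9104460661655001
50 [676.63249326 309.19261902] [683.13087598 291.33845923] [0.29948306 1.68994193] 0.8031018142836925
55 [663.65950962 317.93755673] [671.68925659 300.71770877] [0.24391001 1.76832291] 0.6930274245148325
```

>>> jog_arm:
  travel:
    - [0, 0, 0.003]
    - [0, 0, 0.01]
    - [0, 0, 0.02]
    - [0, 0, 0.04]
    - [0, 0, 0.07]
    - [0, 0, 0.1]
    - [0, 0, 0.13]
    - [0, 0, 0.155]
    - [0, 0, 0.17]
    - [0, 0, 0.175]
  dr:
    - [0, 0, 0]
    - [0, 0, 0]
    - [0, 0, 0]
    - [0, 0, 0]
    - [0, 0, 0]
    - [0, 0, 0]
    - [0, 0, 0]
    - [0, 0, 0]
    - [0, 0, 0]
    - [0, 0, 0]

```text
t: 16.5
ee_pos: [512.2, -12.1, 114.6]
orientation: [1.776, -2.1, -0.566]
ft_force: [-0.2, -0.9, -4.3]
width: 15.8
```

```bash
python3 - <<'E'
from h import *
o=telemetry.get_obs();print(o['ee_pos'],o['orientation'],o['ft_force'],o['moment'],o['width'])
b=snap('side','s5');P=cloud(b)
yaw=np.radians(-9.7);bx=np.array([424.2+5.9,1.7])
m=(abs(P[...,0]-430)<40)&(abs(P[...,1]-1.7)<45)&(P[...,2]>175)&(P[...,2]<230)
Q=P[m];print(len(Q),Q.mean(0),np.percentile(Q[:,2],[50,95]) if len(Q) else'')
H=cv2.resize(b['pixels'][60:290,130:400],None,fx=2.2,fy=2.2)
cv2.imwrite('pics/g5.png',H[:,:,::-1])
E
```

```text
[512.1865135  -12.13918462 114.64703461] [ 1.77613671 -2.09966243 -0.56610419] [-0.19123194 -0.90248247 -4.27128942] [-0.13661575 -0.66852236  0.010146  ] 15.848928519920056
150 [428.24603487  -7.66634895 211.23944616] [213.80283433 215.92110429]
```

View pics/g5.png

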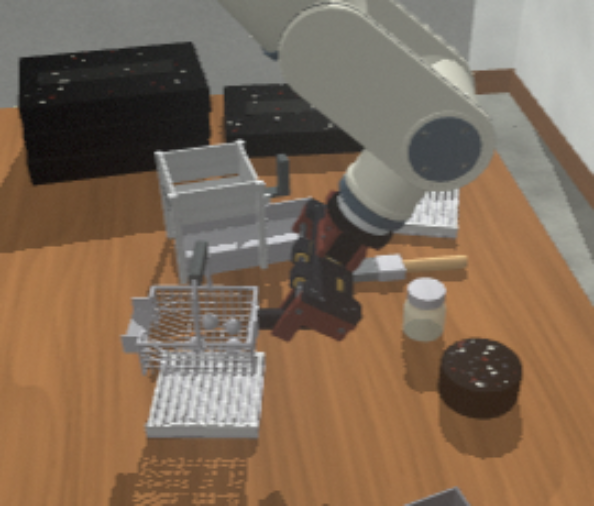

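The lift is clean: the arch top is at 216 mm against 217 expected, so there was no slip, and the balls are in. I compute the transfer and pour way-points.

```bash
cat >> h.py <<'E'
def spoutpose(yaw,tilt,S,gx=98):
    t=np.radians(tilt);f=np.array([np.cos(np.radians(yaw)),np.sin(np.radians(yaw)),0]);u=np.array([0,0,1.])
    rot=lambda X,Z:(X*np.cos(t)-Z*np.sin(t))*f+(X*np.sin(t)+Z*np.cos(t))*u
    return target(yaw,tilt,0,np.asarray(S,float)+rot(gx,40)-rot(-81,29))
def box(yaw,off,z): return [451.2+off*np.cos(np.radians(yaw)),312.1+off*np.sin(np.radians(yaw)),z]
E
python3 - <<'E'
from h import *
R,T=spoutpose(22,0,box(22,24,202));print('A',T,*delta(R,T))
R0,T0=R,T
for k in range(1,11):
    ti=2.5*k;R,T=spoutpose(22,ti,box(22,24,202-2.2*k));print(ti,((T-T0)/400).round(3).tolist(),((R*R0.inv()).as_rotvec()/(np.pi/2)).round(3).tolist())
R0,T0=R,T
for k in range(1,11):
    ti=25+2.6*k;R,T=spoutpose(22,ti,box(22,24,180-1.4*k));print(ti,((T-T0)/400).round(3).tolist(),((R*R0.inv()).as_rotvec()/(np.pi/2)).round(3).tolist())
E
```

```text
A [630.61007586 384.58637583 196.54551733] [0.2964 0.9919 0.2053] [-0.0018 -0.0008  0.351 ]
2.5 [0.0, 0.0, 0.013] [0.01, -0.026, -0.0]
5.0 [-0.0, -0.0, 0.026] [0.021, -0.052, 0.0]
7.5 [-0.002, -0.001, 0.039] [0.031, -0.077, -0.0]
10.0 [-0.004, -0.002, 0.052] [0.042, -0.103, -0.0]
12.5 [-0.007, -0.003, 0.065] [0.052, -0.129, 0.0]
15.0 [-0.01, -0.004, 0.077] [0.062, -0.155, 0.0]
17.5 [-0.014, -0.006, 0.09] [0.073, -0.18, -0.0]
20.0 [-0.019, -0.008, 0.102] [0.083, -0.206, -0.0]
22.5 [-0.025, -0.01, 0.114] [0.094, -0.232, -0.0]
25.0 [-0.031, -0.013, 0.125] [0.104, -0.258, 0.0]
27.6 [-0.007, -0.003, 0.014] [0.011, -0.027, 0.0]
30.2 [-0.015, -0.006, 0.028] [0.022, -0.054, -0.0]
32.8 [-0.024, -0.01, 0.041] [0.032, -0.08, -0.0]
35.4 [-0.034, -0.014, 0.054] [0.043, -0.107, -0.0]
38.0 [-0.044, -0.018, 0.066] [0.054, -0.134, 0.0]
40.6 [-0.055, -0.022, 0.078] [0.065, -0.161, 0.0]
43.2 [-0.066, -0.027, 0.089] [0.076, -0.187, -0.0]
45.8 [-0.078, -0.032, 0.1] [0.087, -0.214, 0.0]
48.400000000000006 [-0.091, -0.037, 0.11] [0.097, -0.241, 0.0]
51.0 [-0.104, -0.042, 0.119] [0.108, -0.268, 0.0]
```

>>> jog_arm:
  travel:
    - [0, 0.003, 0.01]
    - [0.005, 0.015, 0.035]
    - [0.01, 0.04, 0.07]
    - [0.02, 0.075, 0.105]
    - [0.035, 0.12, 0.14]
    - [0.05, 0.175, 0.17]
    - [0.068, 0.235, 0.19]
    - [0.087, 0.3, 0.2]
    - [0.107, 0.365, 0.205]
    - [0.127, 0.43, 0.205]
  dr:
    - [0, 0, 0]
    - [0, 0, 0.005]
    - [0, 0, 0.015]
    - [0, 0, 0.03]
    - [0, 0, 0.045]
    - [0, 0, 0.065]
    - [0, 0, 0.085]
    - [0, 0, 0.105]
    - [0, 0, 0.13]
    - [0, 0, 0.155]

```text
t: 17.55
ee_pos: [563.4, 162.5, 198.2]
orientation: [1.997, -1.842, -0.496]
ft_force: [0.8, -0.6, -2.6]
width: 15.8
```

```bash
python3 - <<'E'
from h import *
R,T=spoutpose(22,0,box(22,24,202));print('A',T,*delta(R,T),telemetry.get_obs()['qpos'])
E
```

```text
A [630.61007586 384.58637583 196.54551733] [ 0.1681  0.5552 -0.004 ] [-0.0023  0.      0.1937] [0.22161209 0.65604574 1.39344273 0.07371538 1.6099614  1.69509401]
```

>>> jog_arm:
  travel:
    - [0.02, 0.07, 0]
    - [0.042, 0.14, 0]
    - [0.063, 0.21, 0]
    - [0.084, 0.28, 0]
    - [0.105, 0.345, 0]
    - [0.123, 0.405, 0]
    - [0.14, 0.46, 0]
    - [0.154, 0.507, -0.002]
    - [0.164, 0.54, -0.004]
    - [0.168, 0.555, -0.004]
  dr:
    - [0, 0, 0.025]
    - [0, 0, 0.05]
    - [0, 0, 0.075]
    - [0, 0, 0.1]
    - [0, 0, 0.122]
    - [0, 0, 0.143]
    - [0, 0, 0.162]
    - [0, 0, 0.178]
    - [0, 0, 0.189]
    - [0, 0, 0.194]

```text
t: 18.55
ee_pos: [629.6, 387.5, 197.1]
orientation: [2.227, -1.493, -0.404]
ft_force: [-1.1, 0.5, -3.1]
width: 15.6
```

```bash
python3 - <<'E'
from h import *
R,T=spoutpose(22,0,box(22,24,202));print('A',T,*delta(R,T),telemetry.get_obs()['ft_force'])
w=snap('top','t6');b=snap('side','s6')
H=np.hstack([cv2.resize(w['pixels'][130:330,90:290],(390,390)),cv2.resize(b['pixels'][60:260,130:330],(390,390))])
cv2.imwrite('pics/g6.png',H[:,:,::-1])
E
```

```text
A [630.61007586 384.58637583 196.54551733] [ 0.0025 -0.0073 -0.0013] [-0.0027 -0.0001 -0.0028] [-1.06261775  0.47222631 -3.13188627]
```

View pics/g6.png

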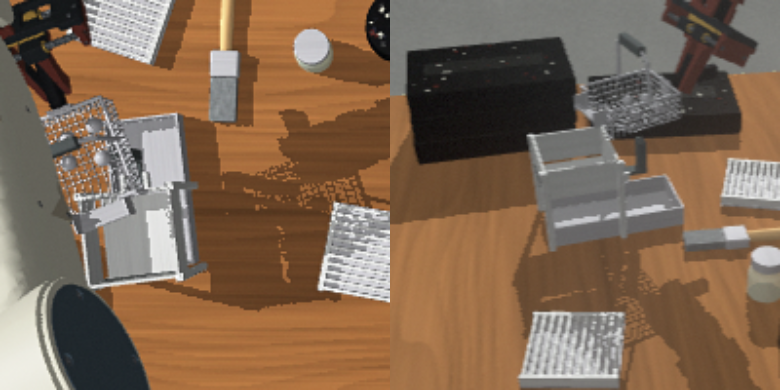

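The four balls are visible in the basket at (68,143)–(100,157), and the spout tip at (105,212) is over the box's near half. I check the tip against the model.

```bash
python3 - <<'E'
from h import *
w=load('t6')
s=200/390
for u,v in((78,226),(133,205),(105,214)): print('tip',world(w,90+u*s,130+v*s,202).round(1))
print('expected',box(22,24,202),'proj',[(np.array(proj(w,box(22,24,202)))-[90,130])/s])
P=cloud(w);m=np.zeros((420,560),bool);m[185:320,90:205]=1
m&=(P[...,2]>135)&(P[...,2]<150)&(P[...,0]<505);Q=P[m]
print(cv2.minAreaRect(Q[:,:2].astype(np.float32)),len(Q))
E
```

```text
tip [466.1 354.5 202. ]
tip [492.3 289.5 202. ]
tip [481.  322.7 202. ]
expected [np.float64(473.4524125096029), np.float64(321.0905582419819), 202] proj [array([106.1425907 , 220.30630639])]
((451.2741394042969, 311.6495361328125), (121.18208312988281, 131.81158447265625), 6.024632930755615) 343
```

>>> jog_arm:
  travel:
    - [0, -0.002, 0.006]
    - [-0.001, -0.004, 0.017]
    - [-0.003, -0.007, 0.031]
    - [-0.006, -0.009, 0.046]
    - [-0.01, -0.01, 0.062]
    - [-0.014, -0.012, 0.077]
    - [-0.018, -0.013, 0.09]
    - [-0.023, -0.015, 0.102]
    - [-0.029, -0.017, 0.114]
    - [-0.035, -0.02, 0.125]
  dr:
    - [0.005, -0.012, 0]
    - [0.014, -0.035, 0]
    - [0.025, -0.062, 0]
    - [0.037, -0.092, 0]
    - [0.05, -0.124, 0]
    - [0.062, -0.155, 0]
    - [0.073, -0.18, 0]
    - [0.083, -0.206, 0]
    - [0.094, -0.232, 0]
    - [0.104, -0.258, 0]

```text
t: 19.65
ee_pos: [615.4, 377.0, 248.2]
orientation: [2.55, -1.714, -0.073]
ft_force: [-0.7, -0.9, -4.2]
width: 16.1
```

>>> jog_arm:
  travel:
    - [-0.007, -0.003, 0.014]
    - [-0.015, -0.006, 0.028]
    - [-0.024, -0.01, 0.041]
    - [-0.034, -0.014, 0.054]
    - [-0.044, -0.018, 0.066]
    - [-0.055, -0.022, 0.078]
    - [-0.066, -0.027, 0.089]
    - [-0.078, -0.032, 0.1]
    - [-0.091, -0.037, 0.11]
    - [-0.104, -0.042, 0.119]
  dr:
    - [0.011, -0.027, 0]
    - [0.022, -0.054, 0]
    - [0.032, -0.08, 0]
    - [0.043, -0.107, 0]
    - [0.054, -0.134, 0]
    - [0.065, -0.161, 0]
    - [0.076, -0.187, 0]
    - [0.087, -0.214, 0]
    - [0.097, -0.241, 0]
    - [0.108, -0.268, 0]

```text
t: 20.65
ee_pos: [572.8, 358.8, 297.0]
orientation: [-2.337, 1.573, -0.297]
ft_force: [0.8, 0.2, -1.4]
width: 15.9
```

>>> jog_arm:
  travel:
    - [0, 0, 0]
    - [0, 0, 0]
    - [0, 0, 0]
    - [0, 0, 0]
    - [0, 0, 0]
    - [0, 0, 0]
    - [0, 0, 0]
    - [0, 0, 0]
    - [0, 0, 0]
    - [0, 0, 0]
  dr:
    - [0, 0, 0]
    - [0, 0, 0]
    - [0, 0, 0]
    - [0, 0, 0]
    - [0, 0, 0]
    - [0, 0, 0]
    - [0, 0, 0]
    - [0, 0, 0]
    - [0, 0, 0]
    - [0, 0, 0]

```text
t: 21.65
ee_pos: [572.8, 358.8, 297.0]
orientation: [-2.337, 1.573, -0.297]
ft_force: [0.7, 0.5, -2.1]
width: 15.8
```

```bash
python3 - <<'E'
from h import *
R,T=spoutpose(22,51,box(22,24,166));print('A',T,*delta(R,T));o=telemetry.get_obs();print(o['ft_force'],o['qpos'])
w=snap('top','t7');b=snap('side','s7')
H=np.hstack([cv2.resize(w['pixels'][150:310,90:250],(390,390)),cv2.resize(b['pixels'][60:220,150:310],(390,390))])
cv2.imwrite('pics/g7.png',H[:,:,::-1])
E
```

```text
A [576.28520136 362.63770181 294.2936233 ] [ 0.0087  0.0096 -0.0067] [-0.0015  0.0038 -0.0014]
[ 0.72856707  0.53416602 -2.07198936] [ 0.57298022  0.27696304  1.71437658 -0.09580629  0.78555052  1.81284209]
```

View pics/g7.png

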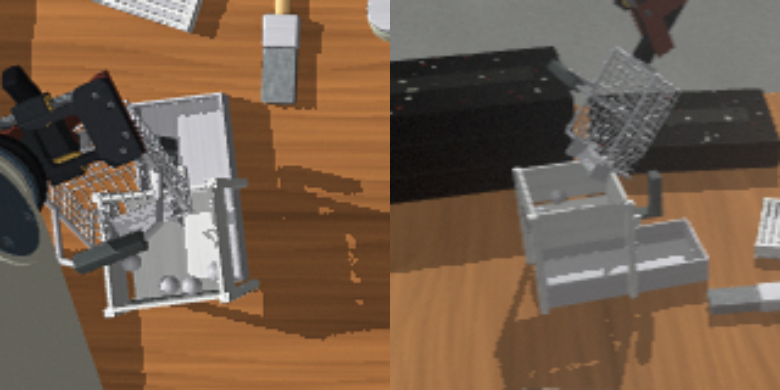

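Balls are seen in the box at (170,283), (190,285), perhaps (210,237) and (130,262). I count them by depth.

```bash
cat >> h.py <<'E'
def balls(tag,z0=101,z1=120):
    w=load(tag);P=cloud(w);yaw=np.radians(8.3)
    dx=P[...,0]-451.2;dy=P[...,1]-312;X=dx*np.cos(yaw)+dy*np.sin(yaw);Y=-dx*np.sin(yaw)+dy*np.cos(yaw)
    m=((P[...,2]>z0)&(P[...,2]<z1)&(abs(X)<53)&(abs(Y)<53)).astype(np.uint8)
    n,l,st,c=cv2.connectedComponentsWithStats(m)
    for i in range(1,n):
        if st[i,4]>3: print(st[i].tolist(),'px; box xy',round(X[l==i].mean(),1),round(Y[l==i].mean(),1),'zmax',P[...,2][l==i].max().round(1))
E
python3 - <<'E'
from h import *
balls('t7')
w=load('t7');g=cv2.cvtColor(w['pixels'],cv2.COLOR_RGB2GRAY)
o=[telemetry.get_obs() for _ in range(1)][0];print(o['ft_force'],o['moment'])
E
```

```text
[140, 254, 8, 7, 43] px; box xy -13.0 43.0 zmax 116.7
[175, 257, 5, 8, 27] px; box xy -32.9 -40.4 zmax 116.9
[156, 263, 8, 8, 50] px; box xy -41.4 6.4 zmax 117.0
[165, 263, 8, 8, 47] px; box xy -44.2 -17.2 zmax 117.3
[-0.85973761 -0.05845027 -2.24481634] [-0.0917294   0.26060194  0.04794403]
```

>>> jog_arm:
  travel:
    - [0.006, 0.002, 0.01]
    - [-0.006, -0.002, -0.004]
    - [0.006, 0.002, 0.01]
    - [-0.006, -0.002, -0.004]
    - [0.006, 0.002, 0.01]
    - [-0.006, -0.002, -0.004]
    - [0, 0, 0]
    - [0, 0, 0]
    - [0, 0, 0]
    - [0, 0, 0]
  dr:
    - [0, 0, 0.02]
    - [0, 0, -0.02]
    - [0, 0, 0.02]
    - [0, 0, -0.02]
    - [0, 0, 0.02]
    - [0, 0, -0.02]
    - [0, 0, 0]
    - [0, 0, 0]
    - [0, 0, 0]
    - [0, 0, 0]

```text
t: 22.75
ee_pos: [572.8, 358.7, 297.1]
orientation: [-2.337, 1.573, -0.297]
ft_force: [-0.3, -0.6, -2.1]
width: 15.7
```

```bash
python3 - <<'E'
from h import *
snap('top','t8');balls('t8');o=telemetry.get_obs();print(o['ft_force'],o['moment'],o['ee_pos'])
E
```

```text
[140, 254, 8, 7, 44] px; box xy -13.0 43.2 zmax 118.3
[175, 257, 5, 8, 27] px; box xy -32.8 -40.7 zmax 117.5
[156, 263, 8, 8, 50] px; box xy -41.4 6.4 zmax 116.9
[165, 263, 8, 8, 46] px; box xy -44.2 -17.0 zmax 117.0
[-0.525876   -0.69739194 -2.91171479] [-0.131214    0.32481048  0.01296793] [572.80492284 358.76780673 297.03083169]
```

All four balls are in the box. Tilting back.

```bash
python3 - <<'E'
from h import *
o=telemetry.get_obs();T0=o['ee_pos'];R0=Ro.from_rotvec(o['orientation'])
for k in range(1,11):
    ti=51-5.1*k;R,T=spoutpose(22,ti,box(22,24,166+4*k));print(round(ti,1),((T-T0)/400).round(3).tolist(),((R*R0.inv()).as_rotvec()/(np.pi/2)).round(3).tolist())
yaw=-9.7;G=np.array([424+98*np.cos(np.radians(yaw)),3.3+98*np.sin(np.radians(yaw)),60])
R2,T2=target(yaw,0,0,G)
print('then',T,T2,((T2-T)/400).round(4),((R2*R.inv()).as_rotvec()/(np.pi/2)).round(3))
E
```

```text
45.9 [0.034, 0.02, -0.023] [-0.023, 0.056, -0.001]
40.8 [0.057, 0.029, -0.041] [-0.044, 0.109, -0.001]
35.7 [0.078, 0.038, -0.061] [-0.065, 0.161, -0.001]
30.6 [0.096, 0.045, -0.084] [-0.087, 0.214, -0.001]
25.5 [0.112, 0.051, -0.107] [-0.108, 0.266, -0.001]
20.4 [0.124, 0.056, -0.133] [-0.129, 0.319, -0.001]
15.3 [0.134, 0.06, -0.159] [-0.15, 0.371, -0.001]
10.2 [0.141, 0.063, -0.186] [-0.172, 0.424, -0.001]
5.1 [0.144, 0.064, -0.213] [-0.193, 0.477, -0.001]
0.0 [0.145, 0.065, -0.241] [-0.214, 0.529, -0.001]
then [630.61007586 384.58637583 200.54551733] [511.23475701 -11.61131009  43.54551733] [-0.2984 -0.9905 -0.3925] [ 0.     0.    -0.352]
```

>>> jog_arm:
  travel:
    - [0.02, 0.01, -0.01]
    - [0.052, 0.025, -0.036]
    - [0.078, 0.038, -0.061]
    - [0.096, 0.045, -0.084]
    - [0.112, 0.051, -0.107]
    - [0.124, 0.056, -0.133]
    - [0.134, 0.06, -0.159]
    - [0.141, 0.063, -0.186]
    - [0.144, 0.064, -0.213]
    - [0.145, 0.065, -0.241]
  dr:
    - [-0.015, 0.035, 0]
    - [-0.04, 0.1, 0]
    - [-0.065, 0.161, 0]
    - [-0.087, 0.214, 0]
    - [-0.108, 0.266, 0]
    - [-0.129, 0.319, 0]
    - [-0.15, 0.371, 0]
    - [-0.172, 0.424, 0]
    - [-0.193, 0.477, 0]
    - [-0.214, 0.529, 0]

```text
t: 23.8
ee_pos: [631.6, 385.0, 200.2]
orientation: [2.221, -1.496, -0.403]
ft_force: [0.1, 1.0, -1.5]
width: 15.8
```

>>> jog_arm:
  travel:
    - [-0.005, -0.015, 0]
    - [-0.015, -0.05, 0]
    - [-0.03, -0.1, 0]
    - [-0.05, -0.16, 0]
    - [-0.07, -0.23, 0]
    - [-0.09, -0.3, 0]
    - [-0.11, -0.37, 0]
    - [-0.13, -0.44, -0.01]
    - [-0.15, -0.51, -0.02]
    - [-0.175, -0.58, -0.03]
  dr:
    - [0, 0, -0.005]
    - [0, 0, -0.018]
    - [0, 0, -0.035]
    - [0, 0, -0.057]
    - [0, 0, -0.08]
    - [0, 0, -0.105]
    - [0, 0, -0.13]
    - [0, 0, -0.155]
    - [0, 0, -0.18]
    - [0, 0, -0.205]

```text
t: 24.8
ee_pos: [561.6, 151.7, 189.4]
orientation: [1.982, -1.865, -0.496]
ft_force: [0.3, -0.1, -2.9]
width: 15.9
```

```bash
python3 - <<'E'
from h import *
yaw=-9.7;G=np.array([424+98*np.cos(np.radians(yaw)),3.3+98*np.sin(np.radians(yaw)),60])
R2,T2=target(yaw,0,0,G);print(*delta(R2,T2))
E
```

```text
[-0.1259 -0.4082 -0.3646] [-0.0004  0.0028 -0.1465]
```

>>> jog_arm:
  travel:
    - [-0.02, -0.065, -0.015]
    - [-0.038, -0.125, -0.035]
    - [-0.055, -0.18, -0.06]
    - [-0.072, -0.235, -0.09]
    - [-0.087, -0.283, -0.12]
    - [-0.1, -0.325, -0.15]
    - [-0.11, -0.36, -0.18]
    - [-0.119, -0.386, -0.2]
    - [-0.124, -0.402, -0.215]
    - [-0.126, -0.408, -0.22]
  dr:
    - [0, 0, -0.024]
    - [0, 0, -0.046]
    - [0, 0, -0.066]
    - [0, 0, -0.085]
    - [0, 0, -0.103]
    - [0, 0, -0.118]
    - [0, 0, -0.13]
    - [0, 0, -0.139]
    - [0, 0, -0.144]
    - [0, 0.003, -0.146]

```text
t: 25.8
ee_pos: [510.9, -12.0, 101.2]
orientation: [1.773, -2.101, -0.564]
ft_force: [-0.5, 0.4, -2.0]
width: 15.8
```

```bash
python3 - <<'E'
from h import *
yaw=-9.7;G=np.array([424+98*np.cos(np.radians(yaw)),3.3+98*np.sin(np.radians(yaw)),60])
R2,T2=target(yaw,0,0,G);print(*delta(R2,T2))
b=snap('side','s9');P=cloud(b);o=telemetry.get_obs()
# level check: arch top height vs handle
z=o['ee_pos'][2]+19*.866-40   # underside
c=np.array([424+5.9,2.3])
m=(abs(P[...,0]-c[0])<40)&(abs(P[...,1]-c[1])<45)&(P[...,2]>z+105)&(P[...,2]<z+140)
Q=P[m];print('underside',z,'arch top',np.percentile(Q[:,2],[50,95])-z,Q.mean(0))
E
```

```text
[ 0.0007  0.0009 -0.144 ] [-0.0004 -0.0001  0.    ]
underside 77.4849050249513 arch top [122.420895   124.82756909] [426.86227825  -7.88862439 197.72887915]
```

>>> jog_arm:
  travel:
    - [0.001, 0.001, -0.005]
    - [0.001, 0.001, -0.018]
    - [0.001, 0.001, -0.036]
    - [0.001, 0.001, -0.056]
    - [0.001, 0.001, -0.076]
    - [0.001, 0.001, -0.094]
    - [0.001, 0.001, -0.109]
    - [0.001, 0.001, -0.12]
    - [0.001, 0.001, -0.126]
    - [0.001, 0.001, -0.13]
  dr:
    - [0, 0, 0]
    - [0, 0, 0]
    - [0, 0, 0]
    - [0, 0, 0]
    - [0, 0, 0]
    - [0, 0, 0]
    - [0, 0, 0]
    - [0, 0, 0]
    - [0, 0, 0]
    - [0, 0, 0]

```text
t: 26.85
ee_pos: [511.5, -11.5, 48.9]
orientation: [1.773, -2.101, -0.564]
ft_force: [-0.3, 0.5, -3.0]
width: 15.6
```

>>> jog_arm:
  travel:
    - [0, 0, -0.002]
    - [0, 0, -0.004]
    - [0, 0, -0.006]
    - [0, 0, -0.008]
    - [0, 0, -0.01]
    - [0, 0, -0.012]
    - [0, 0, -0.014]
    - [0, 0, -0.0155]
    - [0, 0, -0.0155]
    - [0, 0, -0.0155]
  dr:
    - [0, 0, 0]
    - [0, 0, 0]
    - [0, 0, 0]
    - [0, 0, 0]
    - [0, 0, 0]
    - [0, 0, 0]
    - [0, 0, 0]
    - [0, 0, 0]
    - [0, 0, 0]
    - [0, 0, 0]

```text
t: 27.85
ee_pos: [511.7, -11.6, 43.7]
orientation: [1.772, -2.101, -0.565]
ft_force: [1.9, -1.0, 7.0]
width: 15.6
```

>>> jog_arm:
  travel:
    - [0, 0, 0.001]
    - [0, 0, 0.001]
    - [0, 0, 0.001]
    - [0, 0, 0.001]
    - [0, 0, 0.001]
    - [0, 0, 0.001]
    - [0.005, -0.001, 0.009]
    - [0.015, -0.002, 0.027]
    - [0.03, -0.005, 0.053]
    - [0.05, -0.009, 0.087]
  dr:
    - [0, 0, 0]
    - [0, 0, 0]
    - [0, 0, 0]
    - [0, 0, 0]
    - [0, 0, 0]
    - [0, 0, 0]
    - [0, 0, 0]
    - [0, 0, 0]
    - [0, 0, 0]
    - [0, 0, 0]
  hand: 1

```text
t: 28.85
ee_pos: [532.1, -15.2, 79.4]
orientation: [1.772, -2.1, -0.565]
ft_force: [0.4, -0.1, -0.3]
width: 87.1
```

>>> jog_arm:
  travel:
    - [0.02, -0.003, 0.035]
    - [0.04, -0.007, 0.07]
    - [0.07, -0.01, 0.12]
    - [0.1, -0.01, 0.17]
    - [0.13, 0, 0.22]
    - [0.15, 0.02, 0.27]
    - [0.16, 0.06, 0.32]
    - [0.17, 0.1, 0.36]
    - [0.17, 0.15, 0.38]
    - [0.17, 0.2, 0.38]
  dr:
    - [0, 0, 0]
    - [0, 0, 0]
    - [0, 0, 0]
    - [0, 0, 0]
    - [0, 0, 0]
    - [0, 0, 0]
    - [0, 0, 0]
    - [0, 0, 0]
    - [0, 0, 0]
    - [0, 0, 0]

```text
t: 29.85
ee_pos: [600.6, 66.3, 232.8]
orientation: [1.774, -2.102, -0.564]
ft_force: [0.2, 0.3, -0.2]
width: 87.4
```

```bash
python3 - <<'E'
from h import *
o=telemetry.get_obs();print(o['ee_pos'],o['orientation'],o['qpos'])
w=snap('top','t10');b=snap('side','s10');balls('t10')
P=cloud(w);m=np.zeros((420,560),bool);m[170:250,125:175]=1
m&=(P[...,2]>132)&(P[...,2]<152)&(w['pixels'].max(-1)<110)&(P[...,0]>520);Q=P[m];print('tab',len(Q),cv2.minAreaRect(Q[:,:2].astype(np.float32)),Q.mean(0))
P=cloud(b);m=(abs(P[...,0]-430)<45)&(abs(P[...,1]-2)<50)&(P[...,2]>138)&(P[...,2]<155);Q=P[m];print('arch',len(Q),cv2.minAreaRect(Q[:,:2].astype(np.float32)),np.percentile(Q[:,2],95))
H=np.hstack([cv2.resize(w['pixels'][150:310,100:310],(462,352)),cv2.resize(b['pixels'][100:290,150:330],(333,352))])
cv2.imwrite('pics/g10.png',H[:,:,::-1])
E
```

```text
[600.57091132  66.33040163 232.7567036 ] [ 1.77388061 -2.10176833 -0.56350628] [0.03731042 0.64452298 1.3294255  0.10410003 1.68062827 1.76116777]
[140, 254, 8, 7, 47] px; box xy -11.9 43.2 zmax 116.2
[175, 257, 5, 8, 27] px; box xy -32.8 -40.5 zmax 115.2
[156, 263, 8, 8, 50] px; box xy -41.4 6.5 zmax 116.5
[165, 263, 8, 8, 47] px; box xy -44.2 -17.2 zmax 117.4
tab 59 ((556.9948120117188, 326.37518310546875), (12.821333885192871, 23.68913459777832), 1.9373512268066406) [557.03943237 325.81197797 141.86808191]
arch 110 ((428.4415283203125, -0.534271240234375), (73.3523941040039, 14.053916931152344), 79.44322204589844) 145.59949284075367
```

View pics/g10.png

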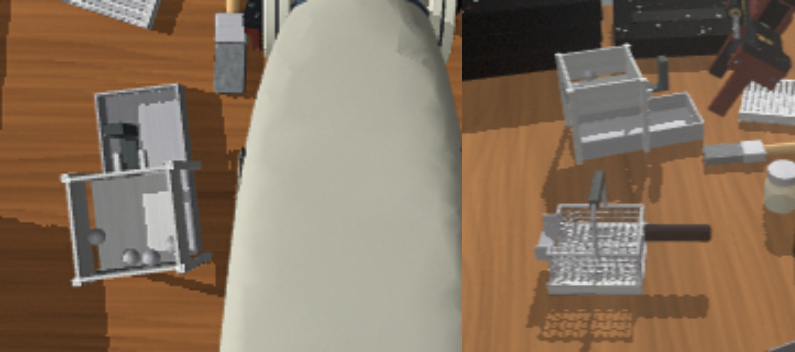

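The basket stands level and empty on the stand. The four balls lie in the box around (95,237)–(170,243), and the tab is at (120,130). I compute the latch grasp.

```bash
cat >> h.py <<'E'
def latch(z,pull=0):
    a=np.radians(8);x=np.array([np.cos(a),np.sin(a),0]);zz=np.array([0,0,-1.]);y=np.cross(zz,x)
    return Ro.from_matrix(np.stack([x,y,zz],1)),np.array([556.2,326.5,z])+pull*x
E
python3 - <<'E'
from h import *
R,T=latch(215);o=telemetry.get_obs();R0=Ro.from_rotvec(o['orientation'])
rv=(R*R0.inv()).as_rotvec();print(np.round((T-o['ee_pos'])/400,4),(rv/(np.pi/2)).round(4),np.degrees(np.linalg.norm(rv)))
E
```

```text
[-0.1081  0.6469 -0.04  ] [ 0.2704 -0.2788  1.1632] 110.36871999343329
```

>>> jog_arm:
  travel:
    - [0, 0.02, 0]
    - [-0.005, 0.06, 0]
    - [-0.015, 0.1, 0]
    - [-0.025, 0.15, 0]
    - [-0.035, 0.2, 0]
    - [-0.045, 0.25, 0]
    - [-0.05, 0.3, 0]
    - [-0.06, 0.35, 0]
    - [-0.065, 0.39, 0]
    - [-0.07, 0.42, 0]
  dr:
    - [0.008, -0.008, 0.035]
    - [0.022, -0.022, 0.093]
    - [0.04, -0.041, 0.17]
    - [0.06, -0.062, 0.26]
    - [0.08, -0.082, 0.343]
    - [0.1, -0.103, 0.43]
    - [0.12, -0.123, 0.515]
    - [0.14, -0.144, 0.6]
    - [0.159, -0.164, 0.684]
    - [0.176, -0.181, 0.756]
  hand: -0.09

```text
t: 30.95
ee_pos: [570.4, 236.6, 229.8]
orientation: [2.904, -0.735, -0.242]
ft_force: [-0.4, 0.6, -0.2]
width: 39.6
```

```bash
python3 - <<'E'
from h import *
R,T=latch(175);print(*delta(R,T))
E
```

```text
[-0.0355  0.2248 -0.137 ] [ 0.095 -0.098  0.403]
```

>>> jog_arm:
  travel:
    - [-0.005, 0.03, 0]
    - [-0.01, 0.065, 0]
    - [-0.016, 0.1, -0.01]
    - [-0.022, 0.14, -0.02]
    - [-0.028, 0.175, -0.04]
    - [-0.032, 0.2, -0.065]
    - [-0.0345, 0.218, -0.09]
    - [-0.0355, 0.225, -0.115]
    - [-0.0355, 0.225, -0.13]
    - [-0.0355, 0.225, -0.137]
  dr:
    - [0.014, -0.015, 0.06]
    - [0.03, -0.03, 0.125]
    - [0.045, -0.046, 0.19]
    - [0.06, -0.062, 0.255]
    - [0.074, -0.076, 0.315]
    - [0.085, -0.088, 0.36]
    - [0.092, -0.095, 0.39]
    - [0.095, -0.098, 0.403]
    - [0.095, -0.098, 0.403]
    - [0.095, -0.098, 0.403]

```text
t: 31.95
ee_pos: [555.7, 326.0, 173.7]
orientation: [3.133, 0.218, -0.003]
ft_force: [0.1, -0.3, 0.2]
width: 39.7
```

```bash
python3 - <<'E'
from h import *
R,T=latch(109);print(*delta(R,T))
b=snap('side','s11');w=snap('wrist','w11')
H=np.hstack([cv2.resize(w['pixels'],(420,315)),cv2.resize(b['pixels'][60:200,150:310],(360,315))])
cv2.imwrite('pics/g11.png',H[:,:,::-1])
E
```

```text
[ 0.0012  0.0013 -0.1618] [ 0.0009 -0.0011  0.0006]
```

View pics/g11.png

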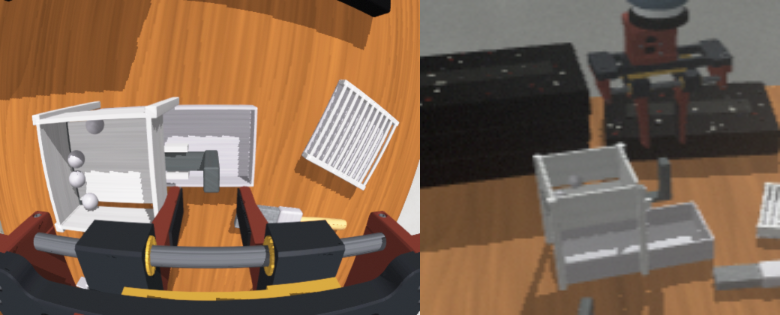

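The tab (211,170) is centred between the fingers, and the left finger clears the box wall (158). All four balls are in view. Descending.

>>> jog_arm:
  travel:
    - [0.001, 0.001, -0.006]
    - [0.001, 0.001, -0.02]
    - [0.001, 0.001, -0.04]
    - [0.001, 0.001, -0.062]
    - [0.001, 0.001, -0.085]
    - [0.001, 0.001, -0.108]
    - [0.001, 0.001, -0.13]
    - [0.001, 0.001, -0.148]
    - [0.001, 0.001, -0.158]
    - [0.001, 0.001, -0.162]
  dr:
    - [0, 0, 0]
    - [0, 0, 0]
    - [0, 0, 0]
    - [0, 0, 0]
    - [0, 0, 0]
    - [0, 0, 0]
    - [0, 0, 0]
    - [0, 0, 0]
    - [0, 0, 0]
    - [0, 0, 0]

```text
t: 33.05
ee_pos: [556.4, 326.5, 109.0]
orientation: [3.133, 0.217, -0.003]
ft_force: [0.9, 0.0, -0.3]
width: 40.2
```

>>> jog_arm:
  travel:
    - [0, 0, 0]
    - [0, 0, 0]
    - [0, 0, 0]
    - [0, 0, 0]
    - [0, 0, 0]
    - [0, 0, 0]
    - [0, 0, 0]
    - [0, 0, 0]
    - [0, 0, 0]
    - [0, 0, 0]
  dr:
    - [0, 0, 0]
    - [0, 0, 0]
    - [0, 0, 0]
    - [0, 0, 0]
    - [0, 0, 0]
    - [0, 0, 0]
    - [0, 0, 0]
    - [0, 0, 0]
    - [0, 0, 0]
    - [0, 0, 0]
  hand: -1

```text
t: 34.05
ee_pos: [556.7, 326.6, 109.3]
orientation: [3.133, 0.218, -0.001]
ft_force: [1.6, -0.1, 3.6]
width: 13.7
```

Gripped on the 14 mm tab. Pulling it out about 28 mm.

>>> jog_arm:
  travel:
    - [0.003, 0, 0]
    - [0.009, 0.001, 0]
    - [0.017, 0.002, 0]
    - [0.026, 0.004, 0]
    - [0.036, 0.005, 0]
    - [0.046, 0.006, 0]
    - [0.055, 0.008, 0]
    - [0.063, 0.009, 0]
    - [0.068, 0.0095, 0]
    - [0.07, 0.01, 0]
  dr:
    - [0, 0, 0]
    - [0, 0, 0]
    - [0, 0, 0]
    - [0, 0, 0]
    - [0, 0, 0]
    - [0, 0, 0]
    - [0, 0, 0]
    - [0, 0, 0]
    - [0, 0, 0]
    - [0, 0, 0]

```text
t: 35.05
ee_pos: [585.0, 330.5, 109.3]
orientation: [3.133, 0.217, -0.001]
ft_force: [-2.1, 0.2, 4.5]
width: 14.2
```

```bash
python3 - <<'E'
from h import *
o=telemetry.get_obs();print(o['ft_force'],o['width'])
snap('top','t12');b=snap('side','s12');balls('t12')
E
```

```text
[-2.05026708  0.23206138  4.4629245 ] 14.17050667646
```

>>> jog_arm:
  travel:
    - [0, 0, 0]
    - [0, 0, 0]
    - [0, 0, 0]
    - [0, 0, 0]
    - [0, 0, 0]
    - [0, 0, 0]
    - [0, 0, 0.01]
    - [0, 0, 0.03]
    - [0, 0, 0.06]
    - [0, 0, 0.1]
  dr:
    - [0, 0, 0]
    - [0, 0, 0]
    - [0, 0, 0]
    - [0, 0, 0]
    - [0, 0, 0]
    - [0, 0, 0]
    - [0, 0, 0]
    - [0, 0, 0]
    - [0, 0, 0]
    - [0, 0, 0]
  hand: -0.05

```text
t: 36.15
ee_pos: [584.9, 330.5, 150.3]
orientation: [3.133, 0.218, -0.001]
ft_force: [1.3, 0.1, 0.3]
width: 41.8
```

>>> jog_arm:
  travel:
    - [0, 0, 0.05]
    - [0, 0, 0.1]
    - [0, 0, 0.16]
    - [0.02, -0.03, 0.22]
    - [0.05, -0.08, 0.28]
    - [0.08, -0.14, 0.33]
    - [0.12, -0.21, 0.36]
    - [0.16, -0.29, 0.38]
    - [0.19, -0.35, 0.38]
    - [0.2, -0.38, 0.38]
  dr:
    - [0, 0, 0]
    - [0, 0, 0]
    - [0, 0, 0]
    - [0, 0, 0]
    - [0, 0, 0]
    - [0, 0, 0]
    - [0, 0, 0]
    - [0, 0, 0]
    - [0, 0, 0]
    - [0, 0, 0]

```text
t: 37.15
ee_pos: [666.0, 176.4, 304.3]
orientation: [3.133, 0.215, 0.003]
ft_force: [-0.2, -0.4, 0.2]
width: 41.7
```

```bash
python3 - <<'E'
from h import *
w=snap('top','t13');b=snap('side','s13');balls('t13')
P=cloud(w);yaw=np.radians(8.3)
dx=P[...,0]-451.2;dy=P[...,1]-312;X=dx*np.cos(yaw)+dy*np.sin(yaw);Y=-dx*np.sin(yaw)+dy*np.cos(yaw)
m=((P[...,2]>9)&(P[...,2]<32)&(X>62)&(X<158)&(abs(Y)<47)).astype(np.uint8)
n,l,st,c=cv2.connectedComponentsWithStats(m)
for i in range(1,n):
    if st[i,4]>3:print('pan',st[i].tolist(),X[l==i].mean().round(),Y[l==i].mean().round(),P[...,2][l==i].max().round())
print('floor z by X',[(x,np.nanmedian(P[...,2][(abs(X-x)<6)&(abs(Y)<40)]).round(1)) for x in(-40,-20,0,20,40)])
H=np.hstack([cv2.resize(w['pixels'][150:290,100:240],(400,400)),cv2.resize(b['pixels'][100:290,150:340],(400,400))])
cv2.imwrite('pics/g13.png',H[:,:,::-1])
E
```

```text
floor z by X [(-40, np.float64(nan)), (-20, np.float64(nan)), (0, np.float64(nan)), (20, np.float64(nan)), (40, np.float64(nan))]
  return np.nanmean(a, axis, out=out, keepdims=keepdims)
```

The arm hides the box from the top camera. I move it aside and check by depth, since the picture viewer is used up.

>>> jog_arm:
  travel:
    - [0, -0.03, 0]
    - [-0.01, -0.08, 0]
    - [-0.02, -0.14, 0]
    - [-0.03, -0.21, 0]
    - [-0.04, -0.28, 0]
    - [-0.05, -0.35, 0]
    - [-0.06, -0.41, 0]
    - [-0.07, -0.46, 0]
    - [-0.08, -0.49, 0]
    - [-0.08, -0.5, 0]
  dr:
    - [0, 0, 0]
    - [0, 0, 0]
    - [0, 0, 0]
    - [0, 0, 0]
    - [0, 0, 0]
    - [0, 0, 0]
    - [0, 0, 0]
    - [0, 0, 0]
    - [0, 0, 0]
    - [0, 0, 0]

```text
t: 38.25
ee_pos: [632.2, -23.9, 303.2]
orientation: [3.134, 0.213, -0.001]
ft_force: [-0.3, 0.1, 0.5]
width: 41.8
```

```bash
cat > chk.py <<'E'
from h import *
w=snap('top','t14');b=snap('side','s14');balls('t14',100,125)
yaw=np.radians(8.3)
for nm,im in(('top',w),('side',b)):
    P=cloud(im);dx=P[...,0]-451.2;dy=P[...,1]-312;X=dx*np.cos(yaw)+dy*np.sin(yaw);Y=-dx*np.sin(yaw)+dy*np.cos(yaw)
    m=((P[...,2]>9)&(P[...,2]<32)&(X>-45)&(X<157)&(abs(Y)<46)).astype(np.uint8)
    n,l,st,c=cv2.connectedComponentsWithStats(m)
    for i in range(1,n):
        if st[i,4]>3:print(nm,'pan',st[i].tolist(),X[l==i].mean().round(),Y[l==i].mean().round(),P[...,2][l==i].max().round())
    print(nm,'z by X',[(x,np.nanmedian(P[...,2][(abs(X-x)<5)&(abs(Y)<40)]).round(1)) for x in(-40,-20,0,20,40,80,110,135,150) if ((abs(X-x)<5)&(abs(Y)<40)).any()])
    m=(P[...,2]>133)&(P[...,2]<152)&(X>80)&(X<170)&(abs(Y)<30);print(nm,'tab X',X[m].mean() if m.any() else None)
    m=(abs(P[...,0]-430)<45)&(abs(P[...,1]-2)<50)&(P[...,2]>138)&(P[...,2]<155);Q=P[m]
    if len(Q)>20:print(nm,'arch',len(Q),cv2.minAreaRect(Q[:,:2].astype(np.float32)),np.percentile(Q[:,2],95))
E
python3 chk.py
```

```text
top pan [155, 192, 24, 12, 118] 145.0 -15.0 28.0
top z by X [(-40, np.float64(84.6)), (-20, np.float64(70.7)), (0, np.float64(56.7)), (20, np.float64(44.1)), (40, np.float64(4.0)), (80, np.float64(7.9)), (110, np.float64(5.3)), (135, np.float64(27.7)), (150, np.float64(19.3))]
top tab X 134.736038861964
side pan [267, 157, 10, 11, 61] 144.0 -4.0 23.0
side z by X [(-40, np.float64(2.2)), (-20, np.float64(2.7)), (0, np.float64(28.2)), (20, np.float64(40.9)), (40, np.float64(2.0)), (80, np.float64(86.7)), (110, np.float64(3.5)), (135, np.float64(104.2)), (150, np.float64(18.7))]
side tab X 134.06637983804188
side arch 107 ((428.72882080078125, 1.0751724243164062), (65.23190307617188, 13.442535400390625), 80.57840728759766) 145.65081256017396
```

```bash
python3 - <<'E'
from h import *
yaw=np.radians(8.3);np.set_printoptions(linewidth=250)
for t,sl in(('t14',(slice(186,210),slice(142,186))),('s14',(slice(148,176),slice(240,284)))):
    P=cloud(load(t));print(t)
    for r in P[sl][...,2]: print(''.join('%4s'%('' if np.isnan(z) else int(z)) for z in r))
E
```

```text
t14
   0   2   0   1  -2   0  -1   0   1   1   0  -1   4   0   0   1   1   0   0   1   2   2   2  -2   3   0   1  -1   3   3   0  -2  -2   3   0  -1   0   0  -1   2  -1   0   0   0
   0   0   1   1   0   0  -1   2   0   0   0   3   0  -4   0  -2   1   1   0   3   4   1  -1   2   0  -1   0   0  -2  -2  -1   0   3   0   1   0   1   0  -3   3  -2   1  -1   2
   0       1   3  -1  -1  -4  -1  -4   2   0  -1  -3   0   2  -1   0   0   0   2   1   3   0  -2  -2  -1   3   3   4  -2   3   0  -1  33  37  32  35  35  37  31   0   0  -3   0
   2   4   1   0   1   4   0  -1   0   2   0  -2   0   0  -2   3  -3  -1  -3   2  -2  -2  -1   0  -4  34  38  32  36  32  39  35  39  36  33  36  26  20  35  24  14   4  -1   0
   1   0   0   0   0  -1   2  -1   0   3  -1   0  -2   1   0  -2   1      36  34  33  36  36  35  32  33  35  33  27  21  22  21  15  12   8   5   3   2  38  27  17   4   0   0
   2   0   3  -2   0   1  -1  -1   2  34  36  36  37  33  36  34  36  38  31  30  29  23  23  18  15  13  11   7   7   2   0  22  22  22  15   6   2   4  33  31  22  10   1   3
   0  32  35  33  36  37  34  38  
[... 7411 characters left out ...]
9  33  33  34  32  33  33  34  38  37  36  29  28  28  25  27  23  24  23  20  22  22  21  18  19  17  19  18  15  14  14  16  14  13   9  12  10  10   9   8  -2   0  -1
  31  29  29  31  28  28  27  28  32  35  34  34  25  21  24  24  19  18  20  20  19  17  16  17  15  16  14  13  14  12  11  12  10   8   8   9   7   8   8   5   4  -1  -3  -2
  27  31  26  28  25  25  25  23  26  30  31  30  21  19  16  16  18  17  16  18  11  14  14  11  12   9  11   5   7   8  12   6   5   7   6   2   2   2   1   0   2  -1  -4   0
  25  22  23  22  21  18  20  20  21  27  24  26  15  17  15  14  13  11  12  12  12  10   8   8   7   7   7   4   4   4   2   2   0   2   0   0   0  -2  -2  -2   0  -3  -3  -2
```

The height map shows four balls in the pan, in two rows at its far end. The floor hangs open, the tab is out about 29 mm, and the basket's arch is on target over the stand. Handing in.

```bash
python3 -c "
from h import *
w=load('t14');P=cloud(w)
for n,(x,y),r,z in(('core',(753,-35),70,(30,60)),('jar',(714,89),50,(55,90))):
    m=(np.hypot(P[...,0]-x,P[...,1]-y)<r)&(P[...,2]>z[0])&(P[...,2]<z[1]);print(n,P[m].mean(0) if m.any() else 'hidden')
print(ticket.close_job())"
```

```text
core hidden
jar [713.87544282  92.17148195  69.8499698 ]
the job is handed in; nothing more can be done
None
```

The job is finished and handed in at about 38 s of the 67 s allowed; the hand-in gives no verdict.

**What I did:**
- Lifted the basket level by its arch, set it on the nearer stand and let go.
- Took it by the rear handle and tipped it 51° over the box. All four balls rolled in, as a depth count confirmed.
- Set the empty basket back on the stand with about 9–10 N of contact force, then pulled the latch tab out.

**Last checks:**
- **Balls:** the depth map shows four in the pan; one is partly hidden by the tab.
- **Box floor:** it hangs open, and the tab is out about 29 mm.
- **Basket:** the arch bar measured (428.7, 1.1) against (429.9, 2.3) expected, so it is within about 2 mm of the stand's middle and level.
- **Robot:** it touches nothing, and its arm is clear of the box and basket.

**Not fully confirmed:**
- The spout tip measured about 7 mm off the model before the pour. I corrected for part of it, and the pour was not affected.
- The core was hidden by the arm in the last top view, so it was not rechecked. The brush was not measured again.
- The jar measured 3 mm from its first reading. The arm partly covered that view and never went near the jar, so this is probably measurement error.
- The viewer's 12-picture limit ran out before the end, so the final checks rest on depth data alone.

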